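# Flip the tile easel's prop leg down and hold the frame upright

### The job

The tile display easel is slumped forward on its stop with its prop leg folded up. Without raising the frame yet, swing the prop leg over centre and all the way down until it snaps to its lower stop; then take the frame by its wooden top rail, stand it upright and keep holding it there, because its sprung foot hinge would tip it forward again: finish with the frame still held upright by the rail. Leave the tin of brushes, the bowl, the mug and the tape standing where they are.

Things in the scene. Friction and masses are not known exactly. Their poses are not given: they have to be found in the camera images.
- easel_base: Fixed plywood foot board of the tile easel, 250 x 250 x 20 mm. Origin: on the table, directly below the frame's foot hinge, mid-width; the board reaches 105 mm in front and 145 mm behind. Its +x points to the BACK (where the prop leg swings), -x to the front (tiled face, to which the frame tips), y along the foot hinge, z up. The hinge axis lies along y, 35 mm above the origin.
- frame (a joint): Forward lean of the wooden tile frame (200 mm wide, 16 mm thick, about 1 kg) about the foot hinge, rad. 0 = upright; positive = top leans to the front (base -x). It starts on its front stop, 0.35; rear stop at -0.10. Gravity and a spring tip it forward: holding it upright takes about 3 N at the top rail; let go, it falls to the front stop.
- top_rail (a point): Wooden top rail of the frame, 220 mm long (y), 16 mm thick (x), 20 mm high (z). Origin at its centre, 220 mm from the foot hinge axis along the frame. Axes as the base's, turned by the lean: z up along the frame, x square to it, to the back. For 35 mm below the rail both faces are free (tiled panel ends there): pinch it front to back from above, tilted with the lean.
- leg (a joint): Swing of the steel prop leg (kickstand) on its hub at the frame's side post at the -y end, rad. 0 = folded up (start), 2.0 = fully down (stop). Over-centre spring: below about 0.9 it returns to 0, past 1.1 it snaps on to 2.0. It takes about 3 N at the toe peg. It turns in the base's x-z plane: its direction is (0.5 + leg - frame) rad from straight up, turning to the back (+x), then down.
- leg_pivot (a point): Point on the leg's hinge axis, level with leg_peg sideways: 120 mm from the foot hinge axis along the frame, 146 mm from mid-width towards the base's -y.
- leg_peg (a point): Middle of the toe peg at the free end of the prop leg, 150 mm from the pivot axis. The peg is a round steel bar, 12 mm in diameter, that juts out sideways (base -y) 55 mm from the leg, a 12 mm round bar; this point is 30 mm from the leg's centre line, 46 mm outside the frame's side post. Nothing else is beside it: push it from the front with shut fingers.
- brush_tin: Bystander: white tin with brushes, 80 mm diameter, 100 mm high, brushes to 190 mm. Origin at the centre of its underside.
- bowl: Bystander: glazed bowl, 110 mm diameter, 60 mm high. Origin at the centre of its underside.
- mug: Bystander: clay mug, 76 mm diameter, 80 mm high. Origin at the centre of its underside.
- tape: Bystander: roll of black tape lying flat, 90 mm diameter, 25 mm high. Origin at the centre of its underside.

How it is judged:
By the outcome, as a careful person would: the job done as asked, in the order asked, and still so for the second after the job is handed in, while the arm keeps its last pose, push and grip.
It also fails if it takes over 48 s, if anything falls off the work surface, if the arm or the gripper's body presses on something with over 40 N, if the wrist force passes 120 N, or if a joint passes its speed limit or range.

### The arm

A 7-joint arm with a two-finger parallel gripper is mounted at the origin on the work surface. World frame = base frame: x ahead of the robot, y to its left, z up, the work surface at z = 0. Lengths are in mm, angles in rad, forces in N, time in s.
With the tool pointing down it reaches from about 425 to 875 mm from the base axis. Payload 8.4 kg.
Tool frame: the origin (TCP) lies between the finger pads; the fingertips stand 19 mm ahead of it and the grasp point (between the pads) is the TCP; z points along the fingers, y is the line along which they close (so a half turn about z gives the same grasp; the last joint's range is limited). The gripper opens to 85 mm and grips with 20 to 120 N. Pads are 22 mm wide; open, the fingers measure 114 mm over their backs; the gripper's body (76 mm by 85 mm) begins 54 mm behind the grasp point. The pads swing forward as they close: fully open they stand 13 mm farther back than shut.
Start: joints at [1.226, 0.333, 0.04, 1.465, -0.013, 1.343, -0.059], TCP at [158.145, -630.44, 250.308] pointing down, gripper open.
Joint ranges: [-2.58, 2.58], [-0.38, 2.09], [-1.3, 1.39], [0.25, 2.4], [-1.5, 4.64], [0.08, 2.09], [-2.65, 2.65]. Speed limits (rad/s): [2.22, 2.22, 2.79, 2.79, 3.14, 3.14, 3.14].

### API

Orientations are given as [roll, pitch, yaw] about the fixed x, y, z axes, in that order (R = Rz(yaw) Ry(pitch) Rx(roll)).
In Python, from station import ctrl, eyes, job gives the robot as it stands.
- The arm moves only by the shell command python3 -m jog 'ROWS' [OPENING] [FORCE]. ROWS is JSON, a list of rows, each an object with "linear": the shift along the tool's x, y, z in cm, a list of three; "rotation": the turn, a rotation vector about the tool's x, y, z in rad, a list of three. In form: [{"linear": [x, y, z], "rotation": [wx, wy, wz]}, ...]. A call has 1 to 12 rows; each row is the pose to reach, as a shift and turn from the pose commanded when the call began, along the tool's axes at that moment; what a row does not reach only later rows make up. A row lasts 1/8 s, in which the tool goes at most 62.5 mm and 10.7 degrees, less where a joint would pass 70% of its speed; a pose out of reach is approached as far as the arm can. A call with a gripper value outside its range is refused whole. OPENING is the closure, from 0 (fully open) to 1 (shut), set as the call begins (- or left out, the last holds). The fingers move at their own pace and stop on an object; FORCE is the grip in N (left out, the last holds). Time passes only in rows, so rows that repeat a pose let the fingers close. It gives the time, the measured TCP pose, the force, the opening and the grip force at its end, in the units of the state.
- ctrl.get_state(): the state, without advancing time (a new reading comes with each control period).
- eyes.get_image(name): name is "side" or "top"; returns a dict with "pixels" (420x560x3 uint8, red, green, blue), "z_map" (420x560 float32, mm along the optical axis (not along the pixel's ray), 0 where there is no reading), "K" (3x3 intrinsics, pixels), "extrinsics" (4x4, takes a point from world to camera coordinates). Camera axes: x right, y up, looking along -z (the intrinsics and any distortion apply to the point x, -y, -z); pixel columns grow to the right and rows downward; lengths in mm; the calibration is good to about 2 mm. A picture is of the moment at which its call begins.
- job.close_job(): hands the job in; it is judged then, once.
Trained networks look in the newest picture that a camera, given by its name, has taken for a name from the list of things; names that differ only in an ending like _2 or _b are one class to them, and where a whole thing is asked for, a point or a joint stands for the part that bears it (a point fixed in the world has none). Each returns a list of dicts, best first, with "conf" (0 to 1); they miss things now and then, are a little off and sometimes report something else, mostly with a low value. They report only what shows in the picture. A call takes as long as a camera call.
- eyes.silhouettes(query, camera): "region" (420x560 bool, what is visible of it).
- eyes.tip_of(query, camera): "position" ([x, y, z] in mm, in the coordinates of the camera as it stood for that picture, good to about 4 mm: a listed point, or the origin of a listed thing).
The state is a dict: "time": time; "joint_pos": joint angles; "dq": joint speeds; "joint_torque": joint torques, N m; "ee_pos": TCP position; "eef_rot": TCP orientation; "force": force on the tool from outside, world axes, zero at the start; "wrist_torque": the same for the moment, N m; "width": finger opening in mm; "finger_force": force on a finger pad.
Only numpy, scipy, OpenCV 4.12 (cv2) and the standard library are available. Lean on these libraries where they do the work, as an engineer would, in place of code of your own. Each camera call takes 0.05 s, during which the arm holds its last target. There are 200 camera calls.

## Working session

There is one attempt and no reset: what is moved stays moved. The work goes in short steps, Python scripts to look and compute and a shell command to move; the robot and the scene stay as the last step left them, time stands still between calls to the robot, and variables do not carry over. Pictures are saved under pics/ and viewed, at most 10 in all, crops included, and the job is handed in when it is done.

```bash
mkdir -p pics; ls; cat > h.py <<'E'
from station import ctrl, eyes, job
import numpy as np, cv2
from scipy.spatial.transform import Rotation as R
def w(p,E): return (np.linalg.inv(E)@np.r_[p,1])[:3]
def px(p,im):
    c=(im["extrinsics"]@np.r_[p,1])[:3]; q=im["K"]@np.array([c[0],-c[1],-c[2]]); return q[:2]/q[2]
E
python3 - <<'E'
from h import *
s=ctrl.get_state(); print({k:np.round(v,3) for k,v in s.items()})
for c in ("side","top"):
    im=eyes.get_image(c); cv2.imwrite(f"pics/{c}0.png",im["pixels"][:,:,::-1])
    print(c,np.round(w([0,0,0],im["extrinsics"])),np.round(im["K"],1).tolist())
    for q in "easel_base top_rail leg_pivot leg_peg brush_tin bowl mug tape".split():
        for d in eyes.tip_of(q,c)[:2]: 
            p=w(d["position"],im["extrinsics"]); print(q,round(d["conf"],2),np.round(p),np.round(px(p,im)))
E
```

```text
pics
{'time': np.float64(0.0), 'joint_pos': array([ 1.226,  0.334,  0.04 ,  1.466, -0.013,  1.343, -0.059]), 'dq': array([ 0.   , -0.   ,  0.   ,  0.001,  0.   ,  0.001, -0.001]), 'joint_torque': array([-0.0000e+00, -6.5855e+01,  1.3650e+00, -4.0555e+01,  1.7000e-02,
        1.3000e-02, -0.0000e+00]), 'ee_pos': array([ 158.057, -630.032,  249.402]), 'eef_rot': array([-3.14 ,  0.   ,  0.246]), 'force': array([0.282, 0.199, 0.33 ]), 'wrist_torque': array([-0.048, -0.035,  0.04 ]), 'finger_force': np.float64(0.0), 'width': np.float64(84.914)}
side [-163.  666. 1147.] [[435.5, 0.0, 279.8], [0.0, 435.5, 212.8], [0.0, 0.0, 1.0]]
easel_base 0.9 [499. -61.  -0.] [299. 239.]
easel_base 0.7 [641. -86. 296.] [275. 149.]
top_rail 0.92 [ 497. -139.  246.] [320. 175.]
leg_pivot 0.68 [ 642. -116.  147.] [282. 180.]
leg_pivot 0.52 [ 497. -136.  243.] [319. 176.]
leg_peg 0.76 [639. -88. 293.] [276. 149.]
brush_tin 0.92 [688. 437.  -2.] [145. 290.]
bowl 0.78 [316. 381.  -1.] [235. 360.]
mug 0.61 [ 700. -368.    0.] [317. 171.]
tape 0.77 [ 430. -422.   -1.] [379. 198.]
top [ 310.   10. 1380.] [[450.0, 0.0, 280.7], [0.0, 450.0, 208.4], [0.0, 0.0, 1.0]]
easel_base 0.7 [500. -62.  -4.] [303. 216.]
easel_base 0.38 [ 433. -425.   -4.] [421. 237.]
top_rail 0.86 [ 494. -138.  237.] [337. 206.]
top_rail 0.67 [317. 387.  -6.] [157. 277.]
leg_pivot 0.66 [ 643. -109.  144.] [321. 159.]
leg_peg 0.75 [644. -86. 293.] [318. 143.]
brush_tin 0.29 [503. -63.  -4.] [304. 215.]
bowl 0.61 [318. 390.  -5.] [156. 277.]
mug 0.78 [ 700. -366.   -2.] [398. 153.]
tape 0.83 [ 432. -420.   -5.] [420. 237.]
tape 0.74 [ 641. -110.  142.] [322. 160.]
```

View pics/side0.png

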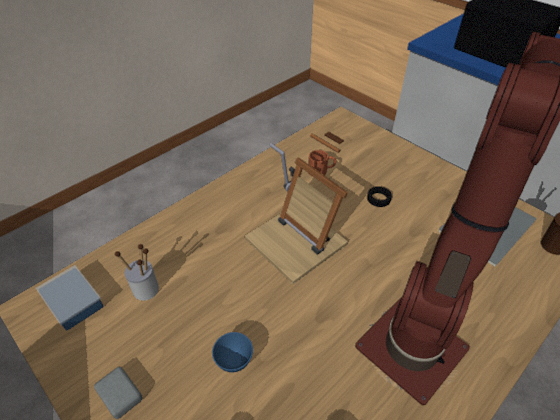

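```bash
python3 - <<'E'
from h import *
s=ctrl.get_state(); print(s["time"])
im=eyes.get_image("side"); E=np.linalg.inv(im["extrinsics"]); K=im["K"]
m=eyes.silhouettes("top_rail","side")[0]; print(m["conf"],m["region"].sum())
v,u=np.where(m["region"]&(im["z_map"]>0)); z=im["z_map"][v,u]
P=np.c_[(u-K[0,2])*z/K[0,0],-(v-K[1,2])*z/K[1,1],-z,np.ones(len(z))]@E.T
P=P[:,:3]; print(np.percentile(P,[1,5,50,95,99],axis=0).round())
T=P[P[:,2]>235]; print(len(T),np.polyfit(T[:,0],T[:,1],1),T.min(0).round(),T.max(0).round())
cv2.imwrite("pics/m.png",m["region"].astype(np.uint8)*255)
E
```

```text
0.9
0.69 3345
[[ 394. -150.   34.]
 [ 398. -135.   46.]
 [ 497.  -95.  150.]
 [ 609.  -59.  252.]
 [ 663.  -54.  300.]]
555 [ 1.28231683e-01 -1.89918705e+02] [ 383. -153.  235.] [671. -80. 306.]
```

The view shows the easel from behind (rail at about (320,175), leg folded up with its peg at (276,149)), the mug in front of it at (317,160), and the tape at (379,198). The tin and bowl are far off on the other side.

```bash
cat >> h.py <<'E'
def cloud(c,q):
    im=eyes.get_image(c); E=np.linalg.inv(im["extrinsics"]); K=im["K"]
    m=eyes.silhouettes(q,c)[0]["region"]
    v,u=np.where(m&(im["z_map"]>0)); z=im["z_map"][v,u]
    return (np.c_[(u-K[0,2])*z/K[0,0],-(v-K[1,2])*z/K[1,1],-z,np.ones(len(z))]@E.T)[:,:3]
def tip(q,c="side"):
    im=eyes.get_image(c); return [(round(d["conf"],2),w(d["position"],im["extrinsics"]).round()) for d in eyes.tip_of(q,c)[:1]]
def rows(target,yaw,tilt):
    """shift (cm, tool axes) and rotvec from the present pose; tilt>0: hand leans to +y of the easel's back"""
    s=ctrl.get_state(); R0=R.from_euler("xyz",s["eef_rot"])
    ax=np.array([np.cos(yaw),np.sin(yaw),0])
    R1=R.from_rotvec(-tilt*ax)*R.from_euler("xyz",[np.pi,0,yaw])
    return (R0.inv().apply(np.array(target)-s["ee_pos"])/10).round(2).tolist(),(R0.inv()*R1).as_rotvec().round(3).tolist()
E
python3 - <<'E'
from h import *
for c in ("side","top"):
    P=cloud(c,"top_rail")
    T=P[(P[:,2]>243)&(P[:,2]<264)&(P[:,0]<605)]; f=np.polyfit(T[:,0],T[:,1],1); print(len(T),f,np.polyval(f,499),T.min(0),T.max(0),T.mean(0))
E
python3 - <<'E'
from h import *
print(rows([643,-160,300],0.0,0),rows([643,-160,300],0.0,0.7))
E
```

```text
([58.47, -33.83, -4.97], [-0.0, 0.0, 0.246]) ([58.47, -33.83, -4.97], [-0.696, -0.086, 0.236])Traceback (most recent call last):
  File "<stdin>", line 3, in <module>
  File "h.py", line 9, in cloud
    m=eyes.silhouettes(q,c)[0]["region"]
      ~~~~~~~~~~~~~~~~~~~~~^^^
IndexError: list index out of range
```

```bash
python3 - <<'E'
import h
from h import *
for c in ("side","top","side"):
  try:
    P=cloud(c,"frame")
    T=P[(P[:,2]>243)&(P[:,2]<264)&(P[:,0]<605)]; f=np.polyfit(T[:,0],T[:,1],1); print(c,len(T),f,np.polyval(f,499),T.min(0),T.max(0),T.mean(0))
  except Exception as e: print(c,e)
print(rows([643,-160,300],0.0,0))
E
python3 -m jog '[{"linear":[0,-6,-5],"rotation":[0,0,0]},{"linear":[4,-11,-7],"rotation":[0,0,0.1]},{"linear":[9,-15,-7],"rotation":[0,0,0.2]},{"linear":[14,-17,-7],"rotation":[0,0,0.25]},{"linear":[20,-19,-7],"rotation":[0,0,0.25]},{"linear":[26,-21,-7],"rotation":[0,0,0.25]},{"linear":[32,-23.5,-7],"rotation":[0,0,0.25]},{"linear":[38,-26,-7],"rotation":[0,0,0.25]},{"linear":[44,-28,-7],"rotation":[0,0,0.25]},{"linear":[50,-30,-7],"rotation":[0,0,0.25]},{"linear":[55,-32,-7],"rotation":[0,0,0.25]},{"linear":[58,-32,-7],"rotation":[0,0,0.25]}]' 1 40
```

```text
side 312 [-4.75784518e-02 -1.11128057e+02] -134.86970417197614 [ 383.57120772 -153.48618663  243.00444612] [604.17810637 -92.63955424 256.9581771 ] [ 488.03897121 -134.34819539  249.63906565]
top 521 [-5.37310915e-02 -1.09880334e+02] -136.69214830799564 [ 386.96203516 -148.84547726  243.1823902 ] [ 603.04070268 -123.21179777  257.0567444 ] [ 490.96739326 -136.26054758  248.72209456]
side 320 [-5.03243483e-02 -1.09626286e+02] -134.73813613148008 [ 383.25184825 -152.13194748  243.05763366] [ 599.86557644 -122.41401702  255.83450364] [ 487.59058417 -134.16396471  249.34193702]
([58.47, -33.83, -4.97], [-0.0, -0.0, 0.246])
time: 2.9
ee_pos: [645.0, -175.2, 320.2]
eef_rot: [-3.14, -0.0, -0.0]
force: [0.5, -0.5, 0.7]
width: 0.1
finger_force: 0.0
```

```bash
python3 -m jog '[{"linear":[0,0,0],"rotation":[-0.18,0,0.05]},{"linear":[0,0,0],"rotation":[-0.36,0,0.05]},{"linear":[0,0,0],"rotation":[-0.54,0,0.05]},{"linear":[0,0,0],"rotation":[-0.72,0,0.05]},{"linear":[0,0,0],"rotation":[-0.9,0,0.05]},{"linear":[0,0,0],"rotation":[-0.9,0,0.05]}]'; python3 - <<'E'
from h import *
print(ctrl.get_state()["joint_pos"].round(2))
E
```

```text
time: 3.65
ee_pos: [643.0, -175.5, 317.2]
eef_rot: [2.243, -0.015, -0.042]
force: [0.4, 0.2, 0.3]
width: 0.3
finger_force: 0.0
[ 0.04  0.41 -0.33  1.51  0.97  1.62 -2.05]
```

```bash
cat >> h.py <<'E'
Y=-0.05; b=np.array([0.05,1,0]); z=np.array([0,0,1.]); base=np.array([499,-61,0.])
piv=np.array([643,-109,148.])
def push(th,tau,off):
    return piv+150*(np.sin(th)*b+np.cos(th)*z)-off*(np.cos(tau)*b-np.sin(tau)*z)
E
python3 - <<'E'
from h import *
print(rows(push(.15,.15,45),Y,.15))
E
```

```text
([-0.32, -3.86, -2.59], [0.748, -0.018, -0.001])
```

```bash
python3 -m jog '[{"linear":[-0.1,0,-0.5],"rotation":[0.18,0,0]},{"linear":[-0.2,-0.5,-1],"rotation":[0.36,0,0]},{"linear":[-0.3,-1.5,-1.5],"rotation":[0.54,0,0]},{"linear":[-0.3,-3,-2.3],"rotation":[0.72,-0.018,0]},{"linear":[-0.3,-3.9,-2.6],"rotation":[0.75,-0.018,0]},{"linear":[-0.3,-3.9,-2.6],"rotation":[0.75,-0.018,0]}]'; python3 - <<'E'
from h import *
for t,tau,o in [(.15,.15,21),(.3,.25,20),(.45,.4,19),(.6,.5,19),(.75,.6,19),(.9,.7,19),(1.05,.8,19),(1.2,.88,19),(1.35,.92,19),(1.5,.95,19)]:
    print(t,*rows(push(t,tau,o),Y,tau))
im=eyes.get_image("side"); cv2.imwrite("pics/s1.png",cv2.resize(im["pixels"][60:270,180:460,::-1],None,fx=2.5,fy=2.5))
E
```

```text
time: 4.4
ee_pos: [642.2, -134.6, 305.9]
eef_rot: [2.991, -0.006, -0.057]
force: [-0.3, 0.2, -0.4]
width: -0.1
finger_force: 0.0
0.15 [-0.07, -2.79, 0.23] [0.001, -0.005, -0.008]
0.3 [-0.09, -5.14, 0.2] [-0.099, -0.005, -0.008]
0.45 [-0.11, -7.49, 0.43] [-0.249, -0.004, -0.008]
0.6 [-0.13, -9.64, 1.07] [-0.349, -0.004, -0.009]
0.75 [-0.15, -11.66, 2.02] [-0.449, -0.004, -0.009]
0.9 [-0.17, -13.51, 3.26] [-0.549, -0.003, -0.009]
1.05 [-0.19, -15.14, 4.75] [-0.649, -0.003, -0.009]
1.2 [-0.21, -16.5, 6.49] [-0.729, -0.002, -0.009]
1.35 [-0.23, -17.53, 8.46] [-0.769, -0.002, -0.009]
1.5 [-0.25, -18.22, 10.57] [-0.799, -0.002, -0.01]
```

View pics/s1.png

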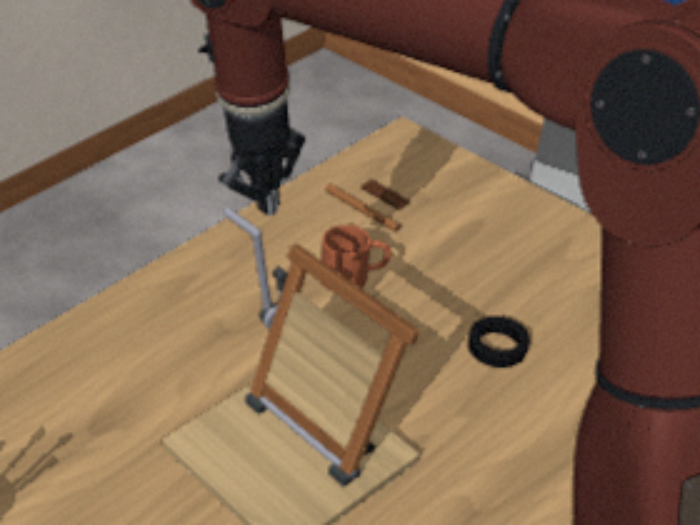

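Crop: the shut fingertips (268,208) stand just in front of the peg (240,215). I'll push with the contact nearer the fingertips, so that the knuckles stay clear.

```bash
python3 -m jog '[{"linear":[0,-1,-0.6],"rotation":[0,0,0]},{"linear":[0,-2.0,-0.6],"rotation":[0,0,0]},{"linear":[0,-2.8,-0.6],"rotation":[0,0,0]},{"linear":[0,-3.9,-0.6],"rotation":[-0.05,0,0]},{"linear":[0,-5.1,-0.6],"rotation":[-0.1,0,0]},{"linear":[0,-6.3,-0.5],"rotation":[-0.18,0,0]},{"linear":[0,-7.5,-0.4],"rotation":[-0.25,0,0]}]'; python3 - <<'E'
from h import *
for q in ("leg_peg","top_rail","leg_pivot"): print(q,tip(q),tip(q,"top"))
E
```

```text
time: 5.32
ee_pos: [646.6, -59.0, 298.7]
eef_rot: [2.739, -0.006, -0.056]
force: [-0.1, -2.0, -0.2]
width: -0.5
finger_force: 0.6
leg_peg [(0.67, array([644., -46., 283.]))] [(0.75, array([648., -38., 278.]))]
top_rail [] [(0.95, array([ 492., -134.,  235.]))]
leg_pivot [(0.49, array([ 643., -115.,  148.]))] [(0.77, array([ 643., -109.,  144.]))]
```

```bash
python3 - <<'E'
from h import *
print(ctrl.get_state()["time"])
for t,tau,o in [(.45,.4,19),(.6,.5,19),(.75,.6,19),(.9,.7,19),(1.05,.8,19),(1.2,.88,19),(1.35,.92,19),(1.5,.95,19)]:
    u=-7*(-np.sin(tau)*b-np.cos(tau)*z)
    print(t,*rows(push(t,tau,o)+u,Y,tau))
E
```

```text
5.925
0.45 [-0.12, -0.24, 0.12] [-0.001, -0.003, -0.01]
0.6 [-0.14, -2.55, 0.21] [-0.101, -0.002, -0.01]
0.75 [-0.16, -4.82, 0.65] [-0.201, -0.002, -0.01]
0.9 [-0.19, -6.98, 1.41] [-0.301, -0.001, -0.01]
1.05 [-0.21, -9.0, 2.47] [-0.401, -0.001, -0.01]
1.2 [-0.23, -10.8, 3.85] [-0.481, -0.001, -0.01]
1.35 [-0.25, -12.3, 5.52] [-0.521, -0.0, -0.01]
1.5 [-0.27, -13.51, 7.41] [-0.551, -0.0, -0.01]
```

```bash
python3 -m jog '[{"linear":[-0.1,-1.3,0.1],"rotation":[-0.05,0,0]},{"linear":[-0.1,-2.5,0.2],"rotation":[-0.1,0,0]},{"linear":[-0.1,-3.7,0.4],"rotation":[-0.15,0,0]},{"linear":[-0.15,-4.8,0.65],"rotation":[-0.2,0,0]},{"linear":[-0.2,-5.9,1.0],"rotation":[-0.25,0,0]},{"linear":[-0.2,-7,1.4],"rotation":[-0.3,0,0]},{"linear":[-0.2,-8,1.9],"rotation":[-0.35,0,0]},{"linear":[-0.2,-9,2.5],"rotation":[-0.4,0,0]},{"linear":[-0.2,-9.9,3.1],"rotation":[-0.44,0,0]},{"linear":[-0.2,-10.8,3.85],"rotation":[-0.48,0,0]},{"linear":[-0.2,-11.6,4.6],"rotation":[-0.5,0,0]},{"linear":[-0.2,-12.3,5.5],"rotation":[-0.52,0,0]}]'; python3 - <<'E'
from h import *
for q in ("leg_peg","top_rail"): print(q,tip(q),tip(q,"top"))
E
```

```text
time: 7.42
ee_pos: [650.4, 32.4, 199.5]
eef_rot: [2.221, -0.006, -0.057]
force: [-0.7, -0.1, 0.3]
width: -0.3
finger_force: 0.0
leg_peg [(0.52, array([648.,  17.,  66.]))] [(0.78, array([650.,  15.,  62.]))]
top_rail [(0.7, array([ 496., -136.,  242.]))] [(0.79, array([ 497., -136.,  240.]))]
```

Leg is snapped down (peg at (649,16,64), as its lower stop predicts) and the frame hasn't moved. Next, over the rail.

```bash
python3 - <<'E'
from h import *
u=-np.sin(.35)*b+np.cos(.35)*z; rail=np.array([495,-136,242.])
s=ctrl.get_state()
print(rows(s["ee_pos"]+[0,0,180],Y,.9),rows([570,-40,390],Y,.3)); print(rows(rail+130*u,Y,-.35))
E
```

```text
([0.13, 14.31, -10.92], [0.019, 0.002, -0.01]) ([-7.5, 19.7, -5.43], [0.619, -0.002, -0.01])
([-14.42, 26.46, 7.62], [1.269, -0.005, -0.01])
```

```bash
python3 -m jog '[{"linear":[0,4.7,-3.6],"rotation":[0,0,0]},{"linear":[0,9.5,-7.3],"rotation":[0.1,0,0]},{"linear":[0,14.3,-10.9],"rotation":[0.28,0,0]},{"linear":[-4,17,-8],"rotation":[0.46,0,0]},{"linear":[-7.5,19.7,-5.4],"rotation":[0.64,0,0]},{"linear":[-10,22,-1],"rotation":[0.82,0,0]},{"linear":[-12,24.5,3],"rotation":[1.0,0,0]},{"linear":[-14.4,26.5,7.6],"rotation":[1.18,0,0]},{"linear":[-14.4,26.5,7.6],"rotation":[1.27,0,0]},{"linear":[-14.4,26.5,7.6],"rotation":[1.27,0,0]},{"linear":[-14.4,26.5,7.6],"rotation":[1.27,0,0]}]' 0; python3 - <<'E'
from h import *
print(ctrl.get_state()["joint_pos"].round(2))
u=-np.sin(.35)*b+np.cos(.35)*z
for q in ("top_rail","leg_peg"): print(q,tip(q),tip(q,"top"))
rail=np.array([495,-136,242.])
print(rows(rail+130*u,Y,-.35),rows(rail+20*u,Y,-.35),rows(rail,Y,-.35))
im=eyes.get_image("side"); cv2.imwrite("pics/s2.png",cv2.resize(im["pixels"][60:270,180:460,::-1],None,fx=2.5,fy=2.5))
E
```

```text
time: 9.2
ee_pos: [493.7, -178.8, 364.7]
eef_rot: [-2.793, -0.007, -0.054]
force: [-0.6, 0.2, 0.7]
width: 85.8
finger_force: 0.0
[ 0.65  0.15 -0.21  1.51 -0.29  1.62 -1.17]
top_rail [(0.55, array([ 499., -137.,  243.]))] [(0.65, array([ 494., -136.,  237.]))]
leg_peg [(0.7, array([646.,  15.,  66.]))] [(0.64, array([649.,  15.,  62.]))]
([-0.04, 0.08, -0.02], [0.0, -0.008, -0.003]) ([-0.13, 0.07, 10.98], [0.0, -0.008, -0.003]) ([-0.14, 0.07, 12.98], [0.0, -0.008, -0.003])
```

View pics/s2.png

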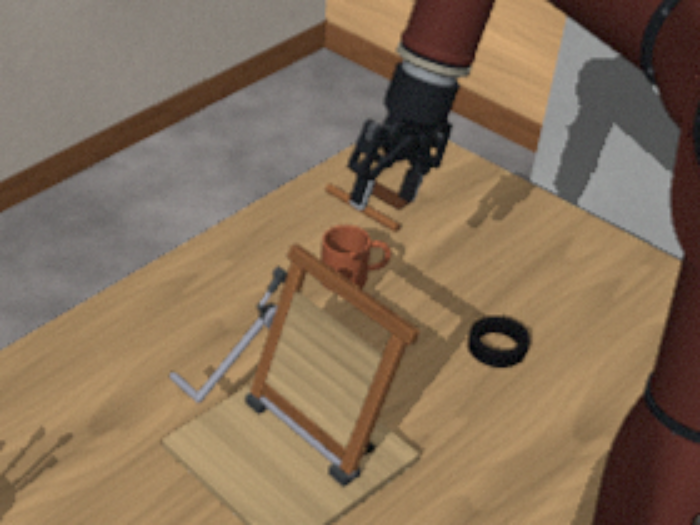

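The leg is down (bent toe at crop (195,395)) and the open gripper stands over the rail, tilted with the lean. Descend and grip.

```bash
python3 -m jog '[{"linear":[0,0.1,4],"rotation":[0,0,0]},{"linear":[-0.1,0.1,8],"rotation":[0,0,0]},{"linear":[-0.1,0.1,11],"rotation":[0,0,0]},{"linear":[-0.1,0.1,13.2],"rotation":[0,0,0]},{"linear":[-0.1,0.1,13.2],"rotation":[0,0,0]},{"linear":[-0.1,0.1,13.2],"rotation":[0,0,0]}]' && python3 -m jog '[{"linear":[0,0,0],"rotation":[0,0,0]},{"linear":[0,0,0],"rotation":[0,0,0]},{"linear":[0,0,0],"rotation":[0,0,0]},{"linear":[0,0,0],"rotation":[0,0,0]},{"linear":[0,0,0],"rotation":[0,0,0]},{"linear":[0,0,0],"rotation":[0,0,0]},{"linear":[0,0,0],"rotation":[0,0,0]},{"linear":[0,0,0],"rotation":[0,0,0]}]' 1 80
python3 - <<'E'
from h import *
s=ctrl.get_state(); H=base+35*z; print(s["time"])
d=s["ee_pos"]-H; r=np.hypot(d@b,d[2]); a0=np.arctan2(-(d@b),d[2]); print("radius",r,"lean",a0)
for f in np.arange(.3,-.03,-.05):
    f=round(f,2); f2=f
    p=s["ee_pos"]+r*((np.sin(a0)-np.sin(f))*b+(np.cos(f)-np.cos(a0))*z); print(f,*rows(p,Y,-f))
E
```

```text
time: 10.4
ee_pos: [495.7, -136.5, 240.6]
eef_rot: [-2.792, -0.007, -0.057]
force: [-0.6, -0.0, 0.3]
width: 85.7
finger_force: 0.0
time: 11.4
ee_pos: [495.4, -135.9, 240.1]
eef_rot: [-2.791, -0.006, -0.056]
force: [-2.6, -0.0, 5.1]
width: 14.8
finger_force: 79.7
11.4
radius 218.3893071830515 lean 0.35091259504976324
0.3 [-0.0, -1.11, 0.03] [-0.051, -0.008, -0.004]
0.25 [-0.01, -2.2, 0.11] [-0.101, -0.008, -0.004]
0.2 [-0.02, -3.29, 0.25] [-0.151, -0.008, -0.005]
0.15 [-0.02, -4.36, 0.44] [-0.201, -0.008, -0.005]
0.1 [-0.03, -5.43, 0.68] [-0.251, -0.007, -0.005]
0.05 [-0.03, -6.48, 0.98] [-0.301, -0.007, -0.005]
0.0 [-0.04, -7.52, 1.33] [-0.351, -0.007, -0.005]
```

```bash
python3 -m jog '[{"linear":[0,-0.5,0],"rotation":[-0.025,0,0]},{"linear":[0,-1.1,0.03],"rotation":[-0.05,0,0]},{"linear":[0,-2.2,0.1],"rotation":[-0.1,0,0]},{"linear":[0,-3.3,0.25],"rotation":[-0.15,0,0]},{"linear":[0,-4.35,0.45],"rotation":[-0.2,0,0]},{"linear":[0,-5.4,0.7],"rotation":[-0.25,0,0]},{"linear":[0,-6.5,1.0],"rotation":[-0.3,0,0]},{"linear":[0,-7.1,1.2],"rotation":[-0.33,0,0]},{"linear":[0,-7.5,1.33],"rotation":[-0.35,0,0]},{"linear":[0,-7.5,1.33],"rotation":[-0.35,0,0]},{"linear":[0,-7.5,1.33],"rotation":[-0.35,0,0]},{"linear":[0,-7.5,1.33],"rotation":[-0.35,0,0]}]'
python3 - <<'E'
from h import *
s=ctrl.get_state(); H=base+35*z; d=s["ee_pos"]-H; print("lean",np.arctan2(-(d@b),d[2]), s["force"])
for q in ("top_rail","leg_peg","easel_base","mug","tape"): print(q,tip(q),tip(q,"top"))
im=eyes.get_image("side"); cv2.imwrite("pics/s3.png",cv2.resize(im["pixels"][60:270,180:460,::-1],None,fx=2.5,fy=2.5))
P=cloud("side","frame"); P=P[(P[:,0]>430)&(P[:,0]<570)]
for lo in range(50,250,30):
    T=P[(P[:,2]>lo)&(P[:,2]<lo+30)]; print(lo,len(T),np.median((T-base)@b) if len(T) else 0)
E
```

```text
time: 12.9
ee_pos: [499.5, -60.9, 253.5]
eef_rot: [3.141, -0.007, -0.056]
force: [-3.7, -1.7, 7.2]
width: 15.0
finger_force: 80.0
lean -0.0005018467570992953 [-3.67711931 -1.69802539  7.22343298]
top_rail [(0.69, array([500., -63., 259.]))] []
leg_peg [(0.51, array([646.,  22.,  36.]))] [(0.59, array([648.,  22.,  33.]))]
easel_base [(0.66, array([500., -61.,  -1.]))] [(0.79, array([501., -65.,  -4.]))]
mug [(0.83, array([ 698., -369.,   -0.]))] [(0.81, array([ 704., -364.,   -2.]))]
tape [(0.57, array([ 431., -421.,    1.]))] [(0.68, array([ 433., -423.,   -1.]))]
50 192 6.07311409060345
80 185 5.025492655671235
110 200 4.97765681915852
140 207 4.972050619603629
170 205 4.934210179750517
200 133 4.345543668346164
230 41 6.677157774532298
```

View pics/s3.png

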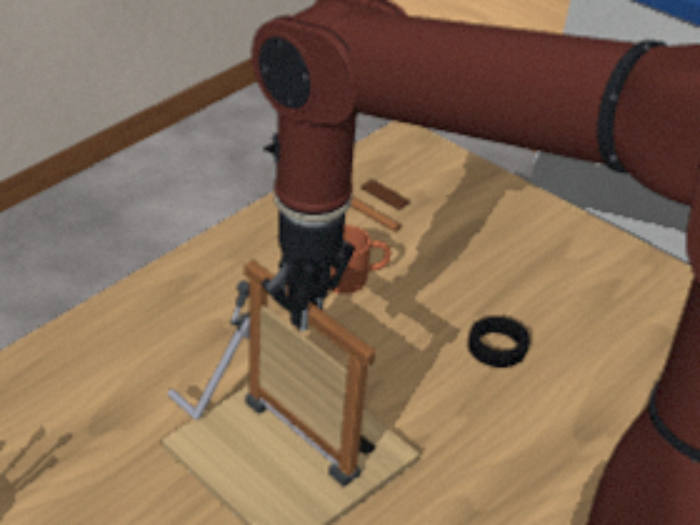

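The picture shows the frame upright with its rail gripped (crop (300,300)), the leg down (toe at (195,410)), and the mug and tape where they were. The back face of the panel is vertical within 0.01 rad.

```bash
python3 - <<'E'
from h import *
print(job.close_job())
E
```

```text
the job is handed in; nothing more can be done
None
```

The prop leg is down on its lower stop and the frame is held upright by its top rail (80 N grip, within about 0.01 rad of vertical). The mug and tape measured unmoved, the arm never went near the tin or bowl, and the job is handed in at about 13.5 s of the 48 s.

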